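# Reset the fence of a jeweller's ring-filing jig

## Task

Reset the filing jig to the red size mark: slacken its brass lock ring by the orange handle, turn the black knob until its yellow pointer lines up with the red mark, then turn the lock ring back until the clamp is felt to bite and is firmly nipped up, without forcing it. Let go at the end and leave everything else on the bench where it is.

Things in the scene. Friction and masses are not known exactly. Their poses are not given: they have to be found in the camera images.
- jig: Grey filing jig fixed to the bench: base plate 200 x 130 x 12 mm (x from -75 to +125, y from -65 to +65 mm) with a brass lock ring, a white dial (82 mm across, top 51 mm up) and a knob on one upright spindle, and a brass fence on rails at its +x end that the knob moves. Origin: on the spindle axis at the plate's underside; z up.
- lock_ring (a joint): Angle (rad) of the brass lock ring, 100 mm across, growing anticlockwise from above = slackening; clockwise tightens. At 0 its steel arm (14 mm wide, top 42 mm up) points along the jig's +y. Starts tight, -0.15 to 0; stops at -1.25 and 1.0. Slackening by 0.4 rad or more frees the knob. Springs back slightly when let go after tightening, then stays.
- handle (a point): Top centre of the orange handle on the ring's arm, 85 mm from the spindle axis, 76 mm above the jig's origin: an upright round post, 14 mm thick, free length the 34 mm below this point. It can be pinched from above. Slack, the ring turns at about 5 N sideways here. Once it bites, that climbs by 2 to 3 N per mm: 9 to 12 N is firmly tight, under 7 N too loose, above 15 N overstrains it.
- adjuster: Spindle unit of the jig, inside it: carries the black knob and its screw. Its origin and axes are those of the jig; does not move itself.
- clamp: Clamp inside the jig, out of sight: the tight lock ring presses it on the adjuster's screw and so holds the knob fast. Turning the knob anticlockwise moves the screw, so that the ring then bites 0.2 to 0.8 rad farther clockwise than at the start: this must be felt. Origin and axes are those of the jig; does not move itself.
- stop_knob (a joint): Angle of the black knob (rad), growing anticlockwise seen from above; at 0 its pointer points along the jig's +x. Travel -0.4 to 1.9. It starts near 0 and the mark lies anticlockwise of it. Held by the clamp while the lock ring is tight, and not to be forced then; with the ring slack it turns at about 0.5 N m and stays where it is left.
- knob_grip (a point): Centre of the top of the black knob, on the spindle axis, 86 mm above the jig's origin. The grip is an upright bar 46 mm long, 14 mm wide, 27 mm high (from 59 up to 86 mm); the long side lies along this point's x axis, which is the pointer's direction. Can be pinched across its 14 mm from above.
- pointer (a point): Tip of the thin yellow pointer on the knob, 35 mm from the spindle axis, 54 mm above the jig's origin.
- mark_tip (a point): Inner tip of the small red size mark clipped on the dial's rim, 35 mm from the spindle axis, 54 mm above the jig's origin: the pointer's tip meets it when the knob is set. The mark is fixed.
- ring_blank: Loose steel finger-ring blank, 21 mm across, 6 mm high, lying flat on the jig's plate at its -x, -y corner. To be left alone.
- file_orange: File with orange handle lying flat on the bench to the right, 280 mm long, along its x; origin at the underside where handle and blade meet. To be left alone.
- file_yellow: The same with a yellow handle. To be left alone.
- pusher: Setting tool with a wooden handle, 160 mm long, lying on the left. To be left alone.
- handpiece: Blue rotary handpiece, 160 mm long, lying on the left. To be left alone.
- stone_tray: Black divided tray, 90 x 140 x 22 mm, at the far left. To be left alone.
- pin_pot: White pot, 64 mm across, 50 mm high, at the far right. To be left alone.
- mandrel: Upright tapered steel ring mandrel, 150 mm high, foot 44 mm across, at the near right. To be left alone.

How it is judged:
On the way, in this order (a step that is already met when the one before it is completed fails the run):
1. the lock ring is turned back past an angle of 0.05 rad and slack (clamp force under 1 N) with the knob still within 4 mm of where it was (value of joint lock_ring above 0.05 rad and contact force between clamp and adjuster below 1 N and distance of pointer from where it was at the start of the episode below 0.004 m), for 0.2 s.
2. with the ring slack the knob's pointer is brought within 4 mm of the red mark (contact force between clamp and adjuster below 1 N and horizontal distance between pointer and mark_tip below 0.004 m), for 0.2 s.
3. the lock ring is tight again (clamp force over 12 N) (contact force between clamp and adjuster above 12 N), for 0.2 s.
At the end, for the whole second after the job is handed in: The knob's pointer tip is within 4 mm of the red mark's tip, the lock ring is tight (the clamp holds the adjuster's screw with more than 12 N) and the gripper has let go (contact force between clamp and adjuster above 12 N and horizontal distance between pointer and mark_tip below 0.004 m); the robot touches nothing.
It fails at once if the lock ring is overtightened (clamp force over 70 N) (contact force between clamp and adjuster above 70 N).
It fails at once if another thing on the bench is moved by more than 25 mm (distance of any of ring_blank, file_orange, file_yellow, pusher, handpiece, stone_tray, pin_pot, mandrel from where it was at the start of the episode above 0.025 m).
It also fails if it takes over 64 s, if anything falls off the work surface, if the arm or the gripper's body presses on something with over 40 N, if the wrist force passes 120 N, or if a joint passes its speed limit or range.

## Robot

A 7-joint arm with a two-finger parallel gripper is mounted at the origin on the work surface. World frame = base frame: x ahead of the robot, y to its left, z up, the work surface at z = 0. Lengths are in m, angles in rad, forces in N, time in s.
With the tool pointing down it reaches from about 0.425 to 0.925 m from the base axis. Payload 6.8 kg.
Tool frame: the origin (TCP) lies midway between the tips of the shut fingers; the grasp point (between the pads) lies 19 mm behind it (r.grip_point_offset is the distance from the TCP to the grasp point, in m); z points along the fingers, y is the direction in which the jaws open and shut (so a half turn about z gives the same grasp; the last joint's range is limited). The gripper opens to 85 mm and grips with 20 to 120 N. Pads are 22 mm wide; open, the fingers measure 114 mm over their backs; the gripper's body (76 mm by 85 mm) begins 54 mm behind the grasp point. The pads swing forward as they close: fully open they stand 13 mm farther back than shut.
Start: joints at [1.174, 0.477, 0.022, 1.555, -0.011, 1.109, -0.083], TCP at [0.192, -0.647, 0.231] pointing down, gripper open.
Joint ranges: [-2.96, 2.96], [-0.34, 2.1], [-1.41, 1.46], [0.24, 2.44], [-1.37, 4.51], [0.17, 1.92], [-2.96, 2.96]. Speed limits (rad/s): [2.39, 2.39, 3.14, 3.14, 3.14, 3.14, 3.14].

## Interface

Orientations are given as a rotation vector (axis times angle).
In Python, from bench import r, grab_frame, camera_params gives the robot as it stands.
- The arm moves only by the tool carry_out, never from a script. Its argument "motion" is text: rows parted by semicolons, each of 5 numbers parted by spaces: the closure, from 0 (fully open) to 1 (shut), then the shift along the tool's x, y, z in mm, then the turn about the tool's z in rad. In form: fingers dx dy dz twist; .... A call has exactly 8 rows; each row shifts and turns the commanded pose from where the row before left it, along the tool's axes as they then stand; what a row does not reach is not made up. A row lasts 1/8 s, in which the tool goes at most 62.5 mm and 10.7 degrees, less where a joint would pass 70% of its speed; a pose out of reach is approached as far as the arm can. A call with a gripper value outside its range is refused whole. The fingers move at their own pace and stop on an object; "newtons" is the grip in N (left out, the last holds). Time passes only in rows, so rows that do not move let the fingers close, or fill a call up. It gives the time, the measured TCP pose, the force and the opening at its end, in the units of the state.
- r.get_obs(): the state, without advancing time (a new reading comes with each control period).
- grab_frame(name): name is "side" or "top" or "wrist"; returns the picture (384x512x3 uint8, red, green, blue); there is no depth.
- camera_params(name): a dict with "fx", "fy", "cx", "cy" (pixels), "k1" (the pictures are not rectified: a ray, as slopes to the right and down, at radius r is drawn at 1 + k1 r^2 times it, then the intrinsics apply), "eye" and "attitude" of the camera in the world. Camera axes: x right, y down, z forward; pixel columns grow to the right and rows downward; lengths in m; the calibration is good to about 2 mm. A picture is of the moment at which its call begins: read the wrist's pose just before it. camera_params takes no time and is no camera call; for the wrist camera it gives the pose at the moment of the call.
- r.hand_in(): hands the job in, once; it reports no verdict.
The state is a dict: "clock": time; "joints": joint angles; "qvel": joint speeds; "tau": joint torques, N m; "tcp_pos": TCP position; "orientation": TCP orientation; "contact_force": force on the tool from outside, world axes, zero at the start; "moment": the same for the moment, N m; "grip_width": finger opening in m.
Only numpy, scipy, OpenCV 4.12 (cv2) and the standard library are available. Lean on these libraries where they do the work, as an engineer would, in place of code of your own. Each camera call takes 0.05 s, during which the arm holds its last target.

## Working session

There is one attempt and no reset: what is moved stays moved. The work goes in short steps, Python scripts to look and compute and a tool call to move; the robot and the scene stay as the last step left them, time stands still between calls to the robot, and variables do not carry over. Pictures are saved under pics/ and viewed, and the job is handed in when it is done.

Besides the shell and the picture viewer there is one more tool, called after "Request:" by a JSON object that holds its "api" and its "payload". carry_out: Moves the arm, as the interface text tells. Its arguments: {"type":"object","properties":{"motion":{"type":"string"},"newtons":{"type":"number"}},"required":["motion"]}

```bash
mkdir -p pics; ls
python3 - <<'E'
from bench import r, grab_frame, camera_params
import cv2
for n in("top","side"):
    cv2.imwrite(f"pics/{n}0.png",grab_frame(n)[:,:,::-1]); print(n,camera_params(n))
o=r.get_obs(); print(o); print(camera_params("wrist"),r.grip_point_offset)
E
```

```text
pics
top {'fx': 371.2446551289288, 'fy': 371.2446551289288, 'cx': 255.36779487783255, 'cy': 189.16387408706672, 'k1': 0.008429676762681438, 'eye': array([0.45659992, 0.01536032, 1.04790701]), 'attitude': array([-2.23079402,  2.19045597, -0.06904356])}
side {'fx': 398.6267220143867, 'fy': 398.6267220143867, 'cx': 256.228047463487, 'cy': 190.85050972387805, 'k1': -0.00445623573091895, 'eye': array([0.20233982, 0.76289429, 0.83409879]), 'attitude': array([-0.55651219,  2.69376217, -1.20001566])}
{'clock': 0.1, 'joints': array([ 1.17391022,  0.47773239,  0.02234758,  1.55636027, -0.01149835,
        1.10930169, -0.08308533]), 'qvel': array([ 0.00084171, -0.00198456,  0.00087882, -0.00091912, -0.00173661,
        0.00097956,  0.00082324]), 'tau': array([ 4.52233493e-03, -5.97757065e+01,  1.61377430e+00, -2.81951952e+01,
        1.28706009e-02,  5.10199461e-03,  3.31428487e-05]), 'tcp_pos': array([ 0.19206385, -0.64653462,  0.23040976]), 'orientation': array([-3.10727620e+00, -4.51862628e-01,  5.72851521e-04]), 'contact_force': array([-0.02238904, -0.02241445, -0.56106035]), 'moment': array([-0.00578092,  0.0005014 ,  0.00704786]), 'grip_width': 0.0855226247904824}
{'fx': 271.4073432350463, 'fy': 271.4073432350463, 'cx': 254.6727153037097, 'cy': 192.58210898970307, 'k1': -0.05886988026887713, 'eye': array([ 0.27188467, -0.62363424,  0.37252848]), 'attitude': array([ 2.2951641 , -1.7123907 , -0.28583552])} 0.0187
```

View pics/top0.png

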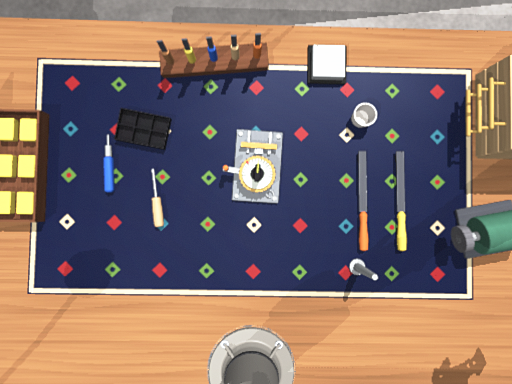

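View pics/side0.png

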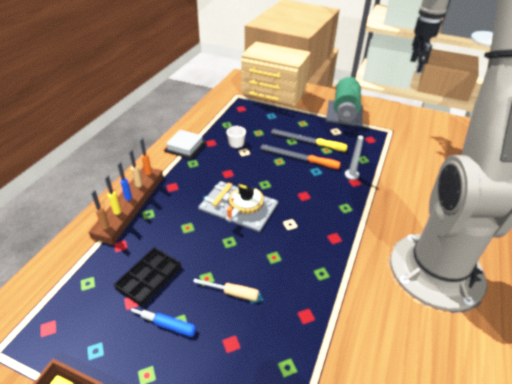

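```bash
cat > h.py <<'E'
import numpy as np, cv2
from bench import r, grab_frame, camera_params
from scipy.spatial.transform import Rotation as R
def ray(c,uv):
    x=np.array([(uv[0]-c['cx'])/c['fx'],(uv[1]-c['cy'])/c['fy']]); d=x.copy()
    for _ in range(20): d=x/(1+c['k1']*(d@d))
    v=R.from_rotvec(c['attitude']).apply([d[0],d[1],1]); return np.array(c['eye']),v
def on_plane(c,uv,z):
    e,v=ray(c,uv); return e+v*(z-e[2])/v[2]
def proj(c,p):
    q=R.from_rotvec(c['attitude']).inv().apply(np.array(p)-c['eye']); s=q[:2]/q[2]; s=s*(1+c['k1']*(s@s))
    return np.array([c['fx']*s[0]+c['cx'],c['fy']*s[1]+c['cy']])
def blobs(img,lo,hi,box=None,amin=3):
    hsv=cv2.cvtColor(img,cv2.COLOR_RGB2HSV); m=cv2.inRange(hsv,np.array(lo),np.array(hi))
    if box: 
        k=np.zeros_like(m); k[box[1]:box[3],box[0]:box[2]]=255; m&=k
    n,l,s,ce=cv2.connectedComponentsWithStats(m)
    return [(s[i,4],ce[i].round(1),s[i,:4]) for i in range(1,n) if s[i,4]>=amin],l
def tri(c1,u1,c2,u2):
    e1,v1=ray(c1,u1);e2,v2=ray(c2,u2); A=np.stack([v1,-v2],1); t=np.linalg.lstsq(A,e2-e1,rcond=None)[0]
    a=e1+t[0]*v1;b=e2+t[1]*v2; return (a+b)/2,np.linalg.norm(a-b)
E
python3 - <<'E'
import cv2
for n,b in (("top",(215,115,300,215)),("side",(190,165,290,240))):
    i=cv2.imread(f"pics/{n}0.png")[b[1]:b[3],b[0]:b[2]]
    cv2.imwrite(f"pics/{n}0c.png",cv2.resize(i,None,fx=6,fy=6,interpolation=cv2.INTER_CUBIC)[:600,:800])
E
```

```text
(no output)
```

View pics/top0c.png

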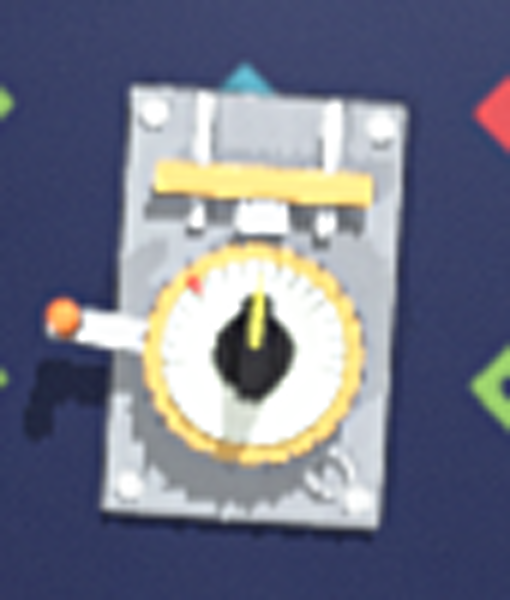

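View pics/side0c.png

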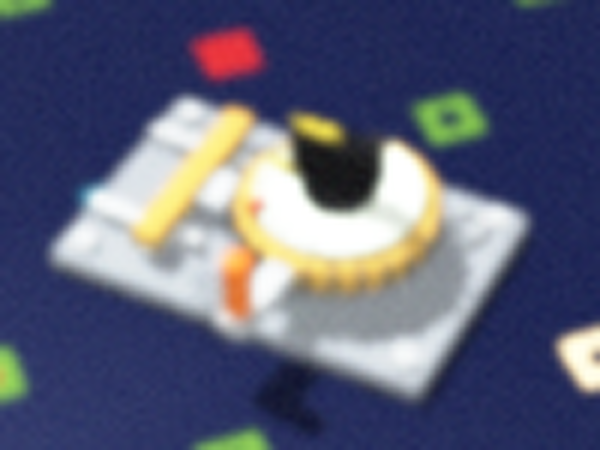

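Run:
```python
from h import *
c=camera_params("top"); img=cv2.cvtColor(cv2.imread("pics/top0.png"),cv2.COLOR_BGR2RGB)
f=lambda u,v:(215+(u+.5)/6-.5,115+(v+.5)/6-.5)
C=[on_plane(c,f(*p),0.012) for p in((131,87),(407,105),(378,527),(103,508))]
C=np.array(C); print(C.round(4)); print([np.linalg.norm(C[i]-C[(i+1)%4]).round(4) for i in range(4)])
ax=(C[0]+C[1]-C[2]-C[3])[:2]; yaw=np.arctan2(ax[1],ax[0]); ay=(C[0]+C[3]-C[1]-C[2])[:2]; print(yaw, np.arctan2(-ay[0],ay[1]))
y=yaw; X=np.array([np.cos(y),np.sin(y)]);Y=np.array([-X[1],X[0]])
o=C.mean(0)[:2]-0.025*X; print("spindle from plate",o)
print("dial",on_plane(c,f(253,352),.047))
b,_=blobs(img,(3,150,150),(14,255,255),(215,150,235,185)); print(b)
for bb in b: print("handle",on_plane(c,bb[1],.075))
b,_=blobs(img,(0,110,120),(8,255,255),(240,155,256,172)); print(b)
for p,n in(((195,290),"mark"),((260,272),"ptr")):
    q=on_plane(c,f(*p),.054)[:2]-o; print(n,np.linalg.norm(q),np.arctan2(q@Y,q@X))
q=on_plane(c,f(62,316),.075)[:2]-o;print(np.linalg.norm(q),np.arctan2(q@Y,q@X)-np.pi/2)
```

```text
[[ 0.6676  0.0502  0.012 ]
 [ 0.6619 -0.0793  0.012 ]
 [ 0.4638 -0.0688  0.012 ]
 [ 0.4704  0.0593  0.012 ]]
[np.float64(0.1296), np.float64(0.1984), np.float64(0.1282), np.float64(0.1974)]
-0.049683169649236116 -0.04719185669495585
spindle from plate [ 0.54096586 -0.00842743]
dial [ 0.54139975 -0.00830485  0.047     ]
[(np.int32(4), array([223.8, 165.8]), array([223, 165,   3,   3], dtype=int32)), (np.int32(6), array([226. , 169.2]), array([225, 168,   3,   3], dtype=int32))]
handle [0.55693408 0.07921661 0.075     ]
handle [0.54809801 0.0732634  0.075     ]
[(np.int32(3), array([246.7, 161.7]), array([246, 161,   2,   2], dtype=int32))]
mark 0.0381226823365482 0.8275303161939497
ptr 0.035912430785584246 -0.012032044892942859
0.08551333910960375 -0.09357667458854202
```

```bash
cat >> h.py <<'E'
def tool():
    o=r.get_obs(); M=R.from_rotvec(o['orientation']).as_matrix(); return o,M
def plan(way,yang,close,start=None,rot=True):
    """way: list of positions per row; yang: list of y-axis angles per row"""
    o,M=tool(); p=o['tcp_pos'].copy() ; a=np.arctan2(M[1,1],M[0,1])
    if start is not None: p,a=start
    rows=[]
    for q,b in zip(way,yang):
        d=np.array(q)-p; ya=np.array([np.cos(a),np.sin(a),0]); xa=np.array([-np.sin(a),np.cos(a),0])
        t=(b-a+np.pi)%(2*np.pi)-np.pi
        rows.append(f"{close} {1000*d@xa:.1f} {1000*d@ya:.1f} {-1000*d[2]:.1f} {-t:.3f}")
        p=np.array(q);a=b
    print("; ".join(rows))
    return p,a
E
python3 - <<'E'
from h import *
o,M=tool(); print(M.round(3)); p0=o['tcp_pos']; a0=np.arctan2(M[1,1],M[0,1]); print(a0)
p1=np.array([.553,.0757,.18]); n=16; a1=-.143
s=[(i+1)/n for i in range(n)]
plan([p0+(p1-p0)*t for t in s],[a0+(a1-a0)*t for t in s],0)
E
```

```text
[[ 0.959  0.285 -0.001]
 [ 0.285 -0.959  0.002]
 [-0.    -0.002 -1.   ]]
-1.2819793444297907
0 34.5 -36.8 3.2 -0.071; 0 37.0 -34.3 3.2 -0.071; 0 39.4 -31.6 3.2 -0.071; 0 41.5 -28.7 3.2 -0.071; 0 43.4 -25.7 3.2 -0.071; 0 45.2 -22.5 3.2 -0.071; 0 46.6 -19.3 3.2 -0.071; 0 47.9 -15.9 3.2 -0.071; 0 48.9 -12.4 3.2 -0.071; 0 49.7 -8.9 3.2 -0.071; 0 50.2 -5.4 3.2 -0.071; 0 50.4 -1.8 3.2 -0.071; 0 50.4 1.8 3.2 -0.071; 0 50.2 5.4 3.2 -0.071; 0 49.7 8.9 3.2 -0.071; 0 48.9 12.4 3.2 -0.071
```

Request:
{"api": "carry_out", "payload": {"motion": "0.3 34.5 -36.8 0 -0.071; 0.3 37.0 -34.3 0 -0.071; 0.3 39.4 -31.6 0 -0.071; 0.3 41.5 -28.7 0 -0.071; 0.3 43.4 -25.7 0 -0.071; 0.3 45.2 -22.5 0 -0.071; 0.3 46.6 -19.3 0 -0.071; 0.3 47.9 -15.9 0 -0.071", "newtons": 40}}

```text
clock: 1.1
tcp_pos: [0.3732, -0.2844, 0.2312]
orientation: [-2.856, -1.308, 0.0]
contact_force: [1.1, 0.7, -1.2]
grip_width: 0.0597
```

Request:
{"api": "carry_out", "payload": {"motion": "0.3 48.9 -12.4 6 -0.071; 0.3 49.7 -8.9 6 -0.071; 0.3 50.2 -5.4 6 -0.071; 0.3 50.4 -1.8 6 -0.071; 0.3 50.4 1.8 6 -0.071; 0.3 50.2 5.4 6 -0.071; 0.3 49.7 8.9 6 -0.071; 0.3 48.9 12.4 6 -0.071"}}

```text
clock: 2.1
tcp_pos: [0.5546, 0.0759, 0.1828]
orientation: [-2.376, -2.056, 0.001]
contact_force: [-0.1, 0.1, -0.1]
grip_width: 0.0596
```

Run:
```python
from h import *
o,M=tool(); c=camera_params("wrist"); i=grab_frame("wrist"); cv2.imwrite("pics/w1.png",i[:,:,::-1])
np.savez("w1.npz",**c)
print(o['clock'],o['tcp_pos'],np.arctan2(M[1,1],M[0,1]),o['joints'].round(3),o['grip_width'],o['contact_force'])
b,_=blobs(i,(3,150,120),(15,255,255)); print(b)
b,_=blobs(i,(26,150,120),(34,255,255)); print(b)
b,_=blobs(i,(0,150,120),(2,255,255),None,8); print(b)
```

```text
2.1 [0.55456245 0.07591788 0.18279261] -0.14413148326247358 [ 0.203  0.399 -0.566  1.853  0.257  0.963 -0.62 ] 0.05960121904146075 [-0.06772906  0.12096282 -0.13553033]
[(np.int32(8), array([204.5,   0.8]), array([201,   0,   8,   4], dtype=int32)), (np.int32(513), array([502.2,  12.7]), array([492,   0,  20,  29], dtype=int32)), (np.int32(3), array([200.,   7.]), array([200,   6,   1,   3], dtype=int32)), (np.int32(638), array([502.5,  67.5]), array([494,  48,  18,  41], dtype=int32)), (np.int32(592), array([502.6, 123.7]), array([494, 105,  18,  39], dtype=int32)), (np.int32(3), array([337., 120.]), array([336, 120,   3,   1], dtype=int32)), (np.int32(7), array([121., 151.]), array([118, 149,   7,   4], dtype=int32)), (np.int32(5), array([500.2, 151.6]), array([500, 150,   2,   4], dtype=int32)), (np.int32(562), array([501.9, 174.5]), array([492, 159,  20,  34], dtype=int32)), (np.int32(104), array([252.3, 179.3]), array([246, 174,  14,  13], dtype=int32)), (np.int32(3), array([499., 194.]), array([499, 193,   1,   3], dtype=int32)), (np.int32(8), array([510.9, 203.2]), array([510,
[... 2794 characters left out ...]
([262.5, 268.7]), array([252, 266,  23,   6], dtype=int32)), (np.int32(15), array([282.5, 269.1]), array([280, 267,   6,   5], dtype=int32)), (np.int32(6), array([277.8, 273.3]), array([277, 272,   3,   4], dtype=int32)), (np.int32(4), array([274. , 275.8]), array([273, 275,   3,   2], dtype=int32)), (np.int32(6), array([236. , 278.3]), array([234, 277,   5,   3], dtype=int32)), (np.int32(10), array([267.2, 279. ]), array([264, 278,   7,   3], dtype=int32)), (np.int32(3), array([259., 281.]), array([258, 281,   3,   1], dtype=int32)), (np.int32(3), array([255., 282.]), array([254, 282,   3,   1], dtype=int32))]
[(np.int32(28), array([275.8, 227.9]), array([273, 224,   7,   9], dtype=int32))]
```

View pics/w1.png

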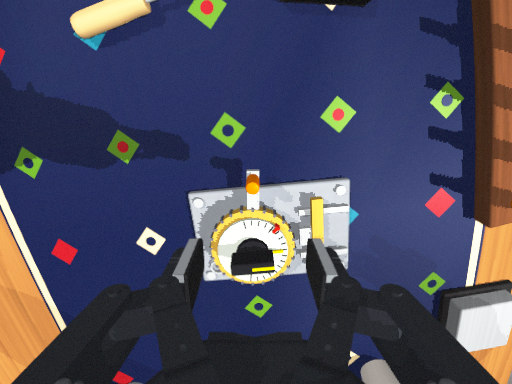

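Run:
```python
from h import *
c=dict(np.load("w1.npz")); o=r.get_obs()
y=-.0485; X=np.array([np.cos(y),np.sin(y)]);Y=np.array([-X[1],X[0]]); s=np.array([.5412,-.0084])
P=lambda a,b,z:np.r_[s+a*X+b*Y,z]
print(c)
for n,p in dict(h=(.008,.0846,.076),c1=(-.075,.065,.012),c2=(.125,.065,.012),mark=(.0237,.0258,.054),knob=(0,0,.086),dial=(0,0,.051)).items(): print(n,P(*p),proj(c,P(*p)))
print(proj(c,o['tcp_pos']))
i=cv2.imread("pics/w1.png")[160:300,180:360]; cv2.imwrite("pics/w1c.png",cv2.resize(i,None,fx=4.4,fy=4.2857,interpolation=cv2.INTER_CUBIC))
```

```text
{'fx': array(271.40734324), 'fy': array(271.40734324), 'cx': array(254.6727153), 'cy': array(192.58210899), 'k1': array(-0.05886988), 'eye': array([0.56637682, 0.15787234, 0.32489343]), 'attitude': array([ 2.80395343, -0.20239473, -0.03434232])}
h [0.55329208 0.07571267 0.076     ] [253.58432405 190.28231973]
c1 [0.46943946 0.06015964 0.012     ] [188.03812159 194.95755321]
c2 [0.66920428 0.05046344 0.012     ] [351.69383102 180.0691494 ]
mark [0.56612294 0.01622066 0.054     ] [272.81425988 232.60216258]
knob [ 0.5412 -0.0084  0.086 ] [253.77022337 270.92157215]
dial [ 0.5412 -0.0084  0.051 ] [253.87500009 252.98375169]
[255.8303871  234.24518249]
```

View pics/w1c.png

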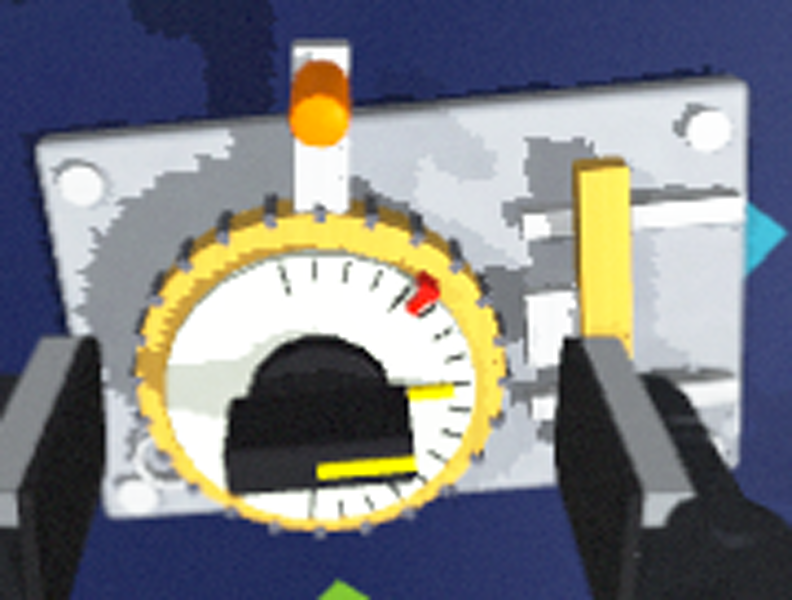

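Run:
```python
from h import *
c=dict(np.load("w1.npz"))
f=lambda u,v:(180+(u+.5)/4.4-.5,160+(v+.5)/4.2857-.5)
g=lambda u,v,z:on_plane(c,f(u,v),z)[:2]
h=g(320,120,.0755); m=g(411,313,.054); p=g(453,391,.054)
cs=np.array([g(37,145,.012),g(747,78,.012),g(738,465,.012),g(108,516,.012)])
print(cs.round(4)); d=cs[1]-cs[0]; print(np.linalg.norm(d),np.arctan2(d[1],d[0])); 
e=cs[1]-cs[2]; print(np.linalg.norm(e))
y=np.arctan2(d[1],d[0]); X=np.array([np.cos(y),np.sin(y)]);Y=np.array([-X[1],X[0]])
s=cs[0]+.075*X-.065*Y; s2=cs[1]-.125*X-.065*Y;print("spindle",s,s2, cs.mean(0)-.025*X)
# dial ellipse from white/brass boundary: left 165, right 472, top 255, bottom 520
print("dial",(g(165,380,.051)+g(472,380,.051))/2, g(472,380,.051)-g(165,380,.051),(g(320,252,.051)+g(320,520,.05))/2)
# knob bar pointer strip on top: 
a=g(317,472,.086);b=g(416,463,.086);print("strip",a,b,np.arctan2(*(b-a)[::-1]))
s=(s+s2)/2
for n,q in(("h",h),("m",m),("p",p)):
  q1=q-s;print(n,q,np.linalg.norm(q1),np.arctan2(q1@Y,q1@X))
```

```text
[[ 0.4699  0.0621]
 [ 0.6665  0.0537]
 [ 0.6604 -0.0746]
 [ 0.4633 -0.0651]]
0.1968145882090809 -0.042545418441236695
0.1284722858932682
spindle [ 0.54202509 -0.00605328] [ 0.53884256 -0.00591779] [ 0.54001459 -0.00492205]
dial [ 0.53994324 -0.00199416] [ 0.07957845 -0.01151326] [ 0.53973289 -0.00612656]
strip [ 0.53924184 -0.00666103] [ 0.56264098 -0.00748327] -0.035125317933673024
h [0.55247098 0.07840508] 0.0852447567588857 1.4716611951988467
m [0.56634553 0.01612766] 0.03406478993091192 0.7490132837500455
p [ 0.57434814 -0.00855433] 0.03401146832217999 -0.033053888333774616
```

Request:
{"api": "carry_out", "payload": {"motion": "0.3 1.3 -5 10 0; 0.3 0 0 25 0; 0.3 0 0 30 0; 0.3 0 0 30 0; 0.3 0 0 20 0; 0.3 0 0 12 0; 0.3 0 0 3 0; 0.3 0 0 0 0", "newtons": 25}}

```text
clock: 3.15
tcp_pos: [0.5498, 0.0768, 0.0538]
orientation: [2.377, 2.053, 0.001]
contact_force: [0.9, -0.3, 1.4]
grip_width: 0.0599
```

Run:
```python
from h import *
o,M=tool(); c=camera_params("wrist"); i=grab_frame("wrist"); cv2.imwrite("pics/w2.png",i[:,:,::-1]);j=grab_frame("side"); cv2.imwrite("pics/s2.png",cv2.resize(j[150:260,180:320,::-1],None,fx=5,fy=5))
np.savez("w2.npz",**c)
print(o['clock'],o['tcp_pos'],np.arctan2(M[1,1],M[0,1]),o['grip_width'],o['contact_force'],proj(c,o['tcp_pos']))
```

```text
3.15 [0.54980089 0.07679274 0.05379458] -0.14611913847265812 0.059924459410379015 [ 0.8511452  -0.2923666   1.41914984] [254.84777016 246.50066291]
```

View pics/w2.png

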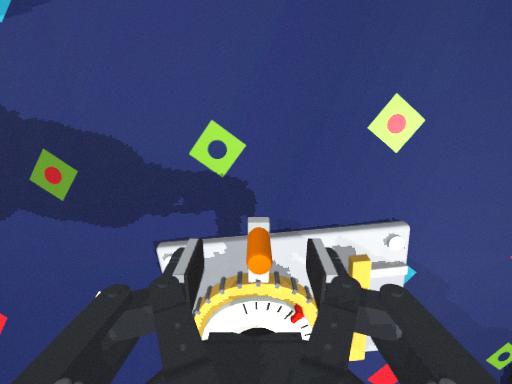

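View pics/s2.png

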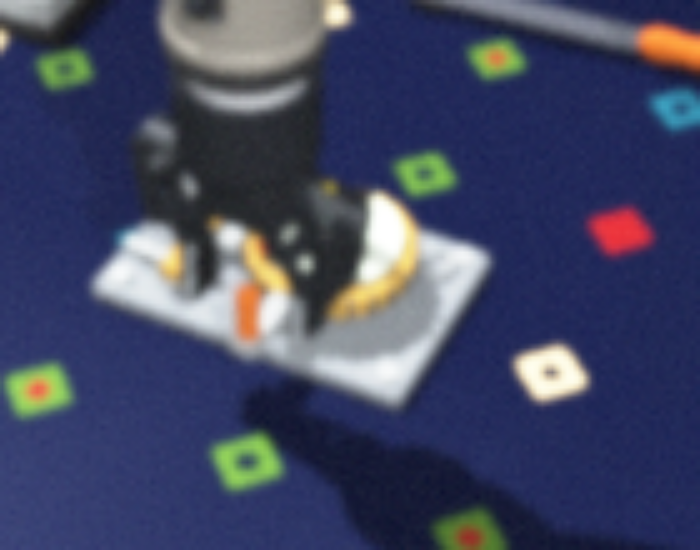

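Request:
{"api": "carry_out", "payload": {"motion": "0.3 0 0 3 0; 0.5 0 0 0 0; 0.7 0 0 0 0; 0.8 0 0 0 0; 0.9 0 0 0 0; 1 0 0 0 0; 1 0 0 0 0; 1 0 0 0 0", "newtons": 25}}

```text
clock: 4.25
tcp_pos: [0.5501, 0.0768, 0.0507]
orientation: [2.377, 2.053, 0.002]
contact_force: [3.2, -0.4, 2.9]
grip_width: 0.0129
```

Run:
```python
from h import *
o,M=tool(); c=camera_params("wrist"); i=grab_frame("wrist"); cv2.imwrite("pics/w3.png",i[:,:,::-1])
print(o['clock'],o['tcp_pos'],np.arctan2(M[1,1],M[0,1]),o['grip_width'],o['contact_force'],o['moment'],proj(c,o['tcp_pos']))
```

```text
4.25 [0.55009027 0.076786   0.05066882] -0.1461302853838657 0.012885139371762291 [ 3.16424748 -0.43655131  2.90615499] [-0.17106915 -0.82840304  0.01305021] [254.90632197 246.50004507]
```

View pics/w3.png

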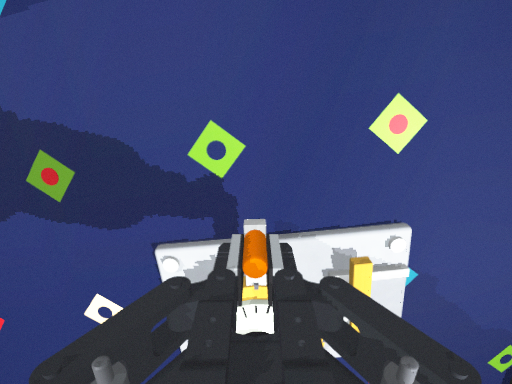

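Request:
{"api": "carry_out", "payload": {"motion": "1 -0.3 -6.8 0 -0.08; 1 -0.3 -6.8 0 -0.08; 1 -0.3 -6.8 0 -0.08; 1 -0.3 -6.8 0 -0.08; 1 -0.3 -6.8 0 -0.08; 1 -0.3 -6.8 0 -0.08; 1 -0.3 -6.8 0 -0.08; 1 -0.3 -6.8 0 -0.08"}}

```text
clock: 5.3
tcp_pos: [0.499, 0.0666, 0.0507]
orientation: [1.607, 2.696, 0.004]
contact_force: [10.6, -2.8, -4.3]
grip_width: 0.0131
```

Run:
```python
from h import *
o,M=tool(); c=camera_params("wrist"); i=grab_frame("wrist"); cv2.imwrite("pics/w4.png",i[:,:,::-1])
print(o['clock'],o['tcp_pos'],np.arctan2(M[1,1],M[0,1]),o['grip_width'],o['contact_force'],o['contact_force']@M,o['joints'])
d=o['tcp_pos'][:2]-[.5405,-.007];print(np.hypot(*d),np.arctan2(d[1],d[0]))
```

```text
5.3 [0.49899186 0.06661266 0.05069568] 0.4957940031294908 0.013073221701546744 [10.64986727 -2.8060205  -4.31683667] [-7.52731689  8.01618801  4.35990057] [ 0.26852738  0.54193273 -0.6519173   2.06929299  0.51621281  0.68907479
 -0.22631431]
0.08450886973486618 2.084227663789241
```

View pics/w4.png

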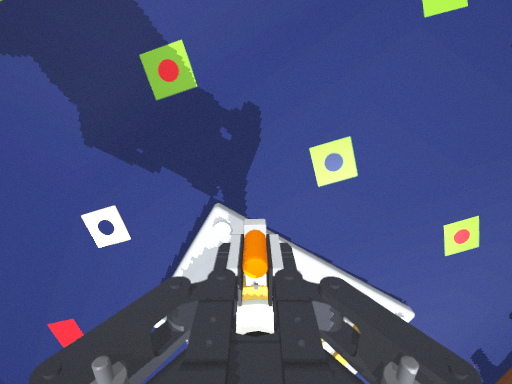

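Request:
{"api": "carry_out", "payload": {"motion": "0.8 0 0 0 0; 0.6 0 0 0 0; 0.5 0 0 0 0; 0.5 0 0 -5 0; 0.5 0 0 -20 0; 0.5 0 0 -30 0; 0.5 0 0 -30 0; 0.5 0 0 -5 0"}}

```text
clock: 6.35
tcp_pos: [0.4982, 0.0678, 0.1433]
orientation: [1.609, 2.694, 0.004]
contact_force: [0.6, 0.0, 0.2]
grip_width: 0.0427
```

Run:
```python
from h import *
o,M=tool(); c=camera_params("wrist"); i=grab_frame("wrist"); cv2.imwrite("pics/w5.png",i[:,:,::-1]); np.savez("w5.npz",**c)
print(o['clock'],o['tcp_pos'],np.arctan2(M[1,1],M[0,1]),o['grip_width'],o['contact_force'])
```

```text
6.35 [0.49823356 0.06777114 0.14333615] 0.4939114485528507 0.04272782045818154 [0.60541851 0.00722532 0.22010385]
```

View pics/w5.png

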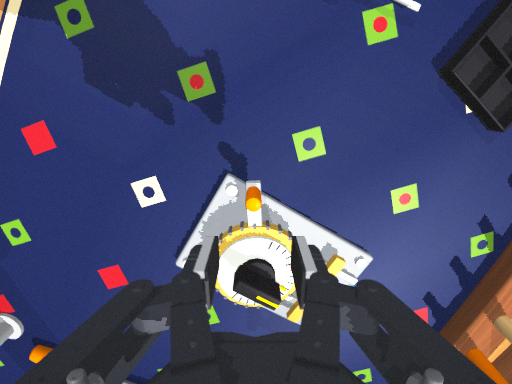

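Run:
```python
from h import *
o,M=tool(); p0=o['tcp_pos']; a0=np.arctan2(M[1,1],M[0,1]); p1=np.array([.5405,-.007,.165]); n=16; a1=-1.62
s=[(i+1)/n for i in range(n)]
plan([p0+(p1-p0)*t for t in s],[a0+(a1-a0)*t for t in s],0.5)
```

```text
0.5 -5.4 0.1 -1.4 0.132; 0.5 -5.3 0.9 -1.4 0.132; 0.5 -5.1 1.5 -1.4 0.132; 0.5 -4.9 2.2 -1.4 0.132; 0.5 -4.6 2.8 -1.4 0.132; 0.5 -4.1 3.4 -1.4 0.132; 0.5 -3.7 3.9 -1.4 0.132; 0.5 -3.1 4.4 -1.4 0.132; 0.5 -2.5 4.7 -1.4 0.132; 0.5 -1.9 5.0 -1.4 0.132; 0.5 -1.2 5.2 -1.4 0.132; 0.5 -0.5 5.3 -1.4 0.132; 0.5 0.2 5.4 -1.4 0.132; 0.5 0.9 5.3 -1.4 0.132; 0.5 1.6 5.1 -1.4 0.132; 0.5 2.3 4.9 -1.4 0.132
```

Request:
{"api": "carry_out", "payload": {"motion": "0.5 -5.4 0.1 -1.4 0.132; 0.5 -5.3 0.9 -1.4 0.132; 0.5 -5.1 1.5 -1.4 0.132; 0.5 -4.9 2.2 -1.4 0.132; 0.5 -4.6 2.8 -1.4 0.132; 0.5 -4.1 3.4 -1.4 0.132; 0.5 -3.7 3.9 -1.4 0.132; 0.5 -3.1 4.4 -1.4 0.132"}}

```text
clock: 7.4
tcp_pos: [0.5174, 0.0298, 0.1509]
orientation: [-2.753, -1.512, 0.002]
contact_force: [-0.6, 0.2, 0.3]
grip_width: 0.0429
```

Request:
{"api": "carry_out", "payload": {"motion": "0.5 -2.5 4.7 -1.4 0.132; 0.5 -1.9 5.0 -1.4 0.132; 0.5 -1.2 5.2 -1.4 0.132; 0.5 -0.5 5.3 -1.4 0.132; 0.5 0.2 5.4 -1.4 0.132; 0.5 0.9 5.3 -1.4 0.132; 0.5 1.6 5.1 -1.4 0.132; 0.5 2.3 4.9 -1.4 0.132"}}

```text
clock: 8.4
tcp_pos: [0.5386, -0.0074, 0.162]
orientation: [3.14, -0.081, -0.003]
contact_force: [-0.1, 0.5, -0.2]
grip_width: 0.0426
```

Run:
```python
from h import *
o,M=tool(); c=camera_params("wrist"); i=grab_frame("wrist"); cv2.imwrite("pics/w6.png",i[:,:,::-1]); np.savez("w6.npz",**c)
print(o['clock'],o['tcp_pos'],np.arctan2(M[1,1],M[0,1]),o['grip_width'],o['contact_force'],o['joints'])
i=cv2.imread("pics/w6.png")[170:310,165:345]; cv2.imwrite("pics/w6c.png",cv2.resize(i,None,fx=4,fy=4,interpolation=cv2.INTER_CUBIC))
```

```text
8.4 [ 0.53861601 -0.00741958  0.16199305] -1.6222676816841648 0.04261103285928701 [-0.13232283  0.46005145 -0.20782093] [ 0.12649503  0.3517198  -0.27909762  1.93354923  0.12384788  0.87440971
 -1.83842952]
```

View pics/w6.png

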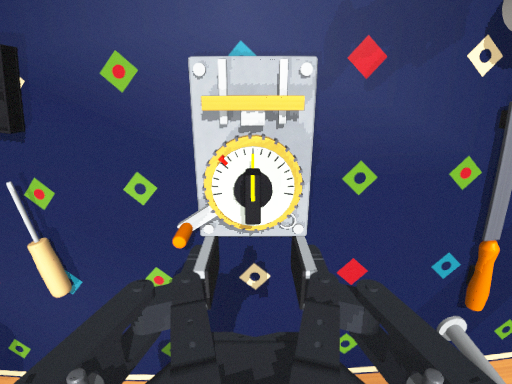

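View pics/w6c.png

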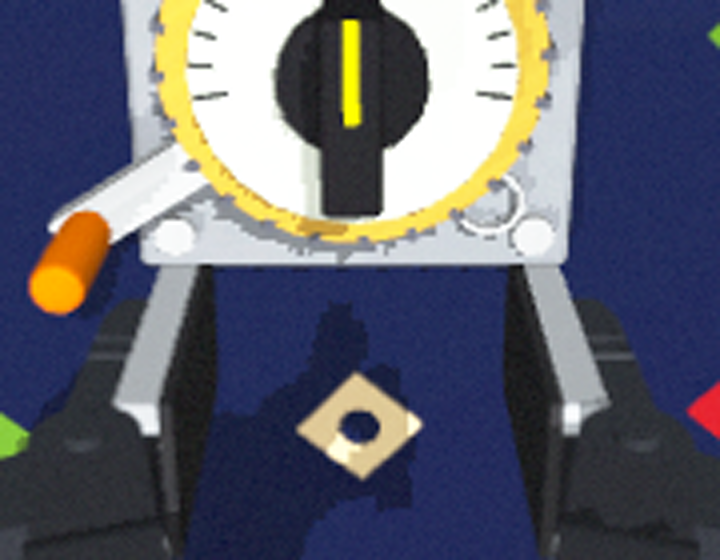

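Run:
```python
import cv2
i=cv2.imread("pics/w6.png")[125:245,165:315]; cv2.imwrite("pics/w6d.png",cv2.resize(i,None,fx=5,fy=5,interpolation=cv2.INTER_CUBIC))
```

```text
(no output)
```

View pics/w6d.png

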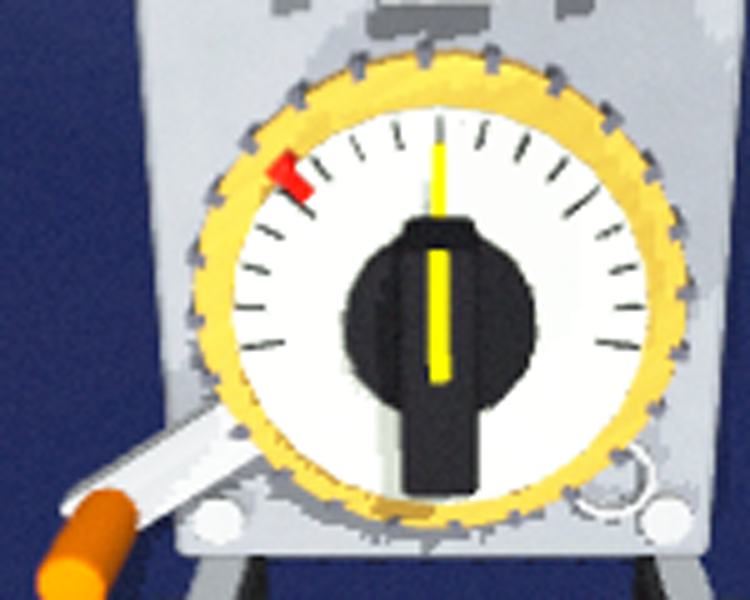

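Run:
```python
from h import *
c=dict(np.load("w6.npz"))
g=lambda u,v,z:on_plane(c,(165+(u+.5)/5-.5,125+(v+.5)/5-.5),z)[:2]
d=np.array([g(232,305,.051),g(648,305,.051),g(440,107,.051),g(440,515,.051)])
print(d, "dia",np.linalg.norm(d[0]-d[1]),np.linalg.norm(d[2]-d[3]))
t1,t2=g(438,250,.086),g(440,495,.086);print("bar",t1,t2,np.linalg.norm(t1-t2),(t1+t2)/2,np.arctan2(*(t1-t2)[::-1]))
w=[g(400,430,.086),g(478,430,.086)];print("w",np.linalg.norm(w[0]-w[1]))
s=(t1+t2)/2; dc=np.array([d[:2,0].mean(),d[2:,0].mean()])
p,m=g(438,143,.054),g(306,198,.054)
print("dialc",d[:2].mean(0),d[2:].mean(0))
for sp in (s,d[2:].mean(0)):
  for n,q in(("p",p),("m",m)): 
    e=q-sp; print(n,q,np.linalg.norm(e),np.arctan2(e[1],e[0]))
print("chord",np.linalg.norm(p-m),2*np.arcsin(np.linalg.norm(p-m)/.07))
h=g(70,580,.076);print("handle",h, np.linalg.norm(h-s),np.arctan2(*(h-s)[::-1]))
```

```text
[[ 0.54445538  0.03410923]
 [ 0.54022595 -0.04717907]
 [ 0.58098156 -0.00862007]
 [ 0.49695045 -0.00407842]] dia 0.08139825728592363 0.08415374833395137
bar [ 0.5629256  -0.00751918] [ 0.51816098 -0.00543082] 0.044813303952489454 [ 0.54054329 -0.006475  ] -0.04661810553183659
w 0.013561917908223772
dialc [ 0.54234066 -0.00653492] [ 0.538966   -0.00634924]
p [ 0.57479819 -0.0079323 ] 0.03428589325934144 -0.04251722974913326
m [0.56567516 0.01744881] 0.034698118991292076 0.7607767200823329
p [ 0.57479819 -0.0079323 ] 0.035867143194764334 -0.044151015242179674
m [0.56567516 0.01744881] 0.035773260519315876 0.7278244934898541
chord 0.02697091842841274 0.7910632765199184
handle [0.49909771 0.0662193 ] 0.08367913552047537 2.0889668796274634
```

Request:
{"api": "carry_out", "payload": {"motion": "0.5 2 -1 10 0; 0.5 0 0 25 0; 0.5 0 0 30 0; 0.5 0 0 20 0; 0.5 0 0 10 0; 0.5 0 0 5 0; 0.7 0 0 0 0; 0.8 0 0 0 0"}}

```text
clock: 9.45
tcp_pos: [0.5419, -0.0063, 0.0634]
orientation: [-3.141, 0.074, -0.002]
contact_force: [-0.1, -0.5, -0.2]
grip_width: 0.0169
```

Run:
```python
from h import *
o,M=tool(); i=grab_frame("wrist"); cv2.imwrite("pics/w7.png",i[:,:,::-1])
print(o['clock'],o['tcp_pos'],np.arctan2(M[1,1],M[0,1]),o['grip_width'],o['contact_force'])
```

```text
9.45 [ 0.54186111 -0.00631518  0.06335769] -1.6178193415546451 0.01693298245382329 [-0.05721911 -0.53635413 -0.16375161]
```

View pics/w7.png

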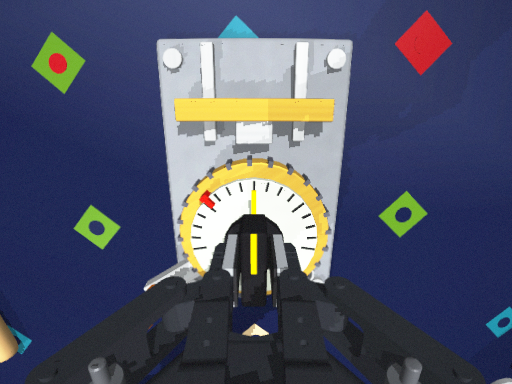

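Request:
{"api": "carry_out", "payload": {"motion": "0.8 -1.3 0 0 0; 1 0 0 0 0; 1 0 0 0 0; 1 0 0 0 0; 1 0 0 0 -0.05; 1 0 0 0 -0.1; 1 0 0 0 -0.1; 1 0 0 0 -0.1", "newtons": 70}}

```text
clock: 10.5
tcp_pos: [0.5402, -0.0055, 0.0634]
orientation: [-3.104, -0.477, -0.001]
contact_force: [-1.4, 3.2, 6.4]
grip_width: 0.0127
```

Run:
```python
from h import *
o,M=tool(); i=grab_frame("wrist"); cv2.imwrite("pics/w8.png",i[:,:,::-1])
print(o['clock'],o['tcp_pos'],np.arctan2(M[1,1],M[0,1]),o['grip_width'],o['contact_force'],o['moment'])
```

```text
10.5 [ 0.54024857 -0.00547688  0.06340197] -1.265701533328972 0.012742428004911908 [-1.40357006  3.18595742  6.40598034] [ 0.48297006  0.38660903 -0.51465515]
```

View pics/w8.png

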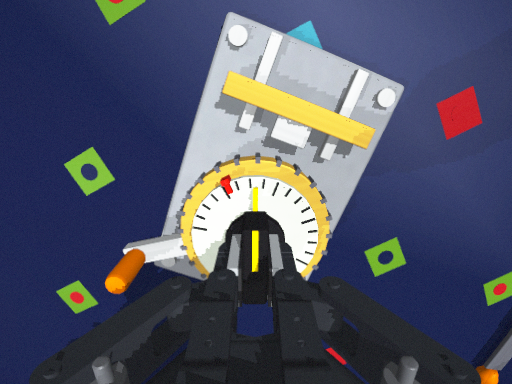

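Request:
{"api": "carry_out", "payload": {"motion": "1 0 0 0 -0.1; 1 0 0 0 -0.1; 1 0 0 0 -0.1; 1 0 0 0 -0.1; 1 0 0 0 -0.03; 1 0 0 0 0; 1 0 0 0 0; 1 0 0 0 0"}}

```text
clock: 11.55
tcp_pos: [0.5402, -0.0054, 0.0634]
orientation: [-2.933, -1.125, -0.001]
contact_force: [-3.3, 2.6, 6.5]
grip_width: 0.0123
```

Run:
```python
from h import *
o,M=tool(); c=camera_params("wrist"); i=grab_frame("wrist"); cv2.imwrite("pics/w9.png",i[:,:,::-1]); np.savez("w9.npz",**c)
print(o['clock'],o['tcp_pos'],np.arctan2(M[1,1],M[0,1]),o['grip_width'],o['contact_force'],o['moment'])
i=cv2.imread("pics/w9.png")[150:270,180:330]; cv2.imwrite("pics/w9c.png",cv2.resize(i,None,fx=5,fy=5,interpolation=cv2.INTER_CUBIC))
```

```text
11.55 [ 0.54019055 -0.00539145  0.06337653] -0.8381866472096585 0.012280732990559056 [-3.26288326  2.5501776   6.51725275] [ 0.51929385  0.42089543 -0.25116715]
```

View pics/w9c.png

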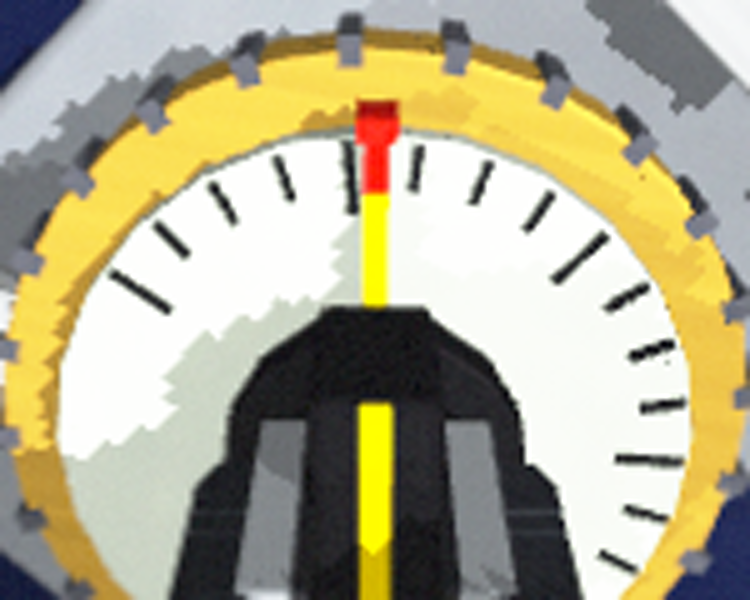

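Request:
{"api": "carry_out", "payload": {"motion": "0.8 0 0 0 0; 0.6 0 0 0 0; 0.5 0 0 0 0; 0.5 0 0 -10 0; 0.5 0 0 -25 0; 0.5 0 0 -30 0; 0.5 0 0 -25 0; 0.5 0 0 -5 0"}}

```text
clock: 12.6
tcp_pos: [0.5412, -0.0062, 0.1599]
orientation: [2.932, 1.125, 0.005]
contact_force: [0.8, 0.5, -0.7]
grip_width: 0.0427
```

Run:
```python
from h import *
o,M=tool(); c=camera_params("wrist"); i=grab_frame("wrist"); cv2.imwrite("pics/w10.png",i[:,:,::-1]); np.savez("w10.npz",**c)
p0=o['tcp_pos'];a0=np.arctan2(M[1,1],M[0,1])
print(o['clock'],p0,a0,o['grip_width'],o['contact_force'],o['moment'])
s0=np.array([.5405,-.0065]); th=2.089
p1=np.r_[s0+.085*np.array([np.cos(th),np.sin(th)]),.150]; n=8; a1=.518
s=[(i+1)/n for i in range(n)]
plan([p0+(p1-p0)*t for t in s],[a0+(a1-a0)*t for t in s],0.4)
```

```text
12.6 [ 0.54124804 -0.00620063  0.15985881] -0.8381809711797928 0.042681254307436516 [ 0.76537715  0.45450742 -0.72982827] [-0.01124001  0.03390152 -0.02961648]
0.4 2.5 -10.2 0.7 -0.170; 0.4 3.9 -9.9 1.2 -0.170; 0.4 5.5 -9.1 1.2 -0.170; 0.4 7.0 -8.0 1.2 -0.170; 0.4 8.2 -6.8 1.2 -0.170; 0.4 9.2 -5.3 1.2 -0.170; 0.4 10.0 -3.6 1.2 -0.170; 0.4 10.5 -1.9 1.2 -0.170
```

View pics/w10.png

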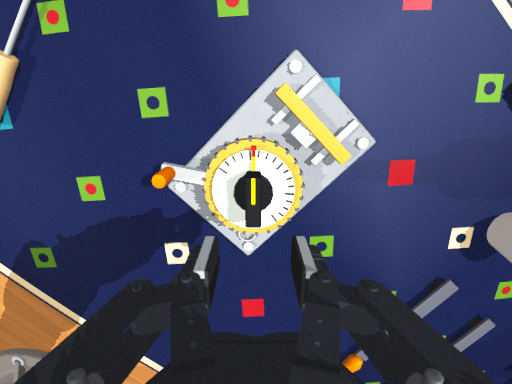

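Request:
{"api": "carry_out", "payload": {"motion": "0.4 2.5 -10.2 1.2 -0.17; 0.4 3.9 -9.9 1.2 -0.17; 0.4 5.5 -9.1 1.2 -0.17; 0.4 7.0 -8.0 1.2 -0.17; 0.4 8.2 -6.8 1.2 -0.17; 0.4 9.2 -5.3 1.2 -0.17; 0.4 10.0 -3.6 1.2 -0.17; 0.4 10.5 -1.9 1.2 -0.17", "newtons": 25}}

```text
clock: 13.65
tcp_pos: [0.4965, 0.0674, 0.1471]
orientation: [-1.564, -2.723, 0.001]
contact_force: [-0.1, -0.5, 0.1]
grip_width: 0.0515
```

Run:
```python
from h import *
o,M=tool()
p0=o['tcp_pos'];a0=np.arctan2(M[1,1],M[0,1])
print(o['clock'],p0,a0,o['grip_width'],o['contact_force'],o['joints'])
s0=np.array([.5405,-.0065]); th=2.089
p1=np.r_[s0+.085*np.array([np.cos(th),np.sin(th)]),.0505]
print(p1,(p1-p0)@M)
```

```text
13.65 [0.49653214 0.06736215 0.14708648] 0.5277222679772412 0.05150737475249046 [-0.12975662 -0.51729116  0.14197491] [ 0.42017632  0.41846309 -0.82821306  2.00263136  0.39530423  0.88804174
 -0.09316473]
[0.49839776 0.06734038 0.0505    ] [-0.00104346  0.00173931  0.09658321]
```

Request:
{"api": "carry_out", "payload": {"motion": "0.4 -1 1.7 15 0; 0.4 0 0 30 0; 0.4 0 0 30 0; 0.4 0 0 16 0; 0.4 0 0 5.5 0; 0.6 0 0 0 0; 0.8 0 0 0 0; 1 0 0 0 0", "newtons": 25}}

```text
clock: 14.65
tcp_pos: [0.4992, 0.0669, 0.0523]
orientation: [1.573, 2.719, -0.001]
contact_force: [-2.8, -1.1, 5.8]
grip_width: 0.0127
```

Request:
{"api": "carry_out", "payload": {"motion": "1 0 0 0 0; 1 0 0 0 0; 1 0 0 0 0; 1 0.2 3 0 0.03; 1 0 3 0 0.035; 1 0 3 0 0.035; 1 0 3 0 0.035; 1 0 0 0 0", "newtons": 25}}

```text
clock: 15.65
tcp_pos: [0.5099, 0.072, 0.0523]
orientation: [1.754, 2.605, -0.002]
contact_force: [-2.8, -3.6, 6.4]
grip_width: 0.0131
```

```bash
cat > st.py <<'E'
from h import *
o,M=tool();p0=o['tcp_pos'];a0=np.arctan2(M[1,1],M[0,1])
d=p0[:2]-[.5405,-.0065]; th=np.arctan2(d[1],d[0])
f=o['contact_force']; T=np.array([-np.sin(th),np.cos(th)]); N=np.array([np.cos(th),np.sin(th)])
print(f"t {o['clock']:.2f} p {p0.round(4)} ya {a0:.3f} r {np.hypot(*d):.4f} ring {th+.047-np.pi/2:.3f} ya-tang {a0-(th-np.pi/2):.3f} w {o['grip_width']:.4f} Facw {f[:2]@T:.2f} Frad {f[:2]@N:.2f} Fz {f[2]:.2f} m {o['moment'].round(2)}")
E
python3 st.py
```

```text
t 15.65 p [0.5099 0.072  0.0523] ya 0.386 r 0.0843 ring 0.419 ya-tang 0.014 w 0.0131 Facw 3.89 Frad -2.31 Fz 6.43 m [-0.62  0.84 -0.08]
```

Request:
{"api": "carry_out", "payload": {"motion": "1 -0.15 5 0 0.059; 1 -0.15 5 0 0.059; 1 -0.15 5 0 0.059; 1 -0.15 5 0 0.059; 1 -0.15 5 0 0.059; 1 -0.15 5 0 0.059; 1 -0.15 5 0 0.059; 1 0 0 0 0"}}

```text
clock: 16.65
tcp_pos: [0.5439, 0.0776, 0.0523]
orientation: [2.251, 2.189, -0.003]
contact_force: [-4.3, -4.3, 7.2]
grip_width: 0.0128
```

```bash
python3 st.py
```

```text
t 16.65 p [0.5439 0.0776 0.0523] ya -0.028 r 0.0842 ring 0.006 ya-tang 0.013 w 0.0128 Facw 4.08 Frad -4.49 Fz 7.15 m [-0.87  0.87 -0.12]
```

Request:
{"api": "carry_out", "payload": {"motion": "1 -0.4 2.8 0 0.033; 1 -0.2 2.8 0 0.033; 1 -0.1 2.8 0 0.033; 1 -0.1 2.8 0 0.033; 1 -0.1 2.8 0 0.033; 1 0 0 0 0; 1 0 0 0 0; 1 0 0 0 0"}}

```text
clock: 17.65
tcp_pos: [0.5574, 0.0758, 0.0523]
orientation: [2.424, 1.998, -0.003]
contact_force: [-5.4, -2.7, 7.6]
grip_width: 0.0133
```

```bash
python3 st.py
```

```text
t 17.65 p [0.5574 0.0758 0.0523] ya -0.192 r 0.0840 ring -0.155 ya-tang 0.010 w 0.0133 Facw 4.78 Frad -3.73 Fz 7.62 m [-0.61  1.09 -0.09]
```

Request:
{"api": "carry_out", "payload": {"motion": "1 -0.1 0.8 0 0.0095; 1 0 0.8 0 0.0095; 1 0 0.8 0 0.0095; 1 0 0.8 0 0.0095; 1 0 0 0 0; 1 0 0 0 0; 1 0 0 0 0; 1 0 0 0 0"}}

```text
clock: 18.65
tcp_pos: [0.5602, 0.0752, 0.0523]
orientation: [2.461, 1.952, -0.004]
contact_force: [-6.4, -3.2, 8.5]
grip_width: 0.0131
```

```bash
python3 st.py
```

```text
t 18.65 p [0.5602 0.0752 0.0523] ya -0.230 r 0.0840 ring -0.190 ya-tang 0.007 w 0.0131 Facw 5.45 Frad -4.64 Fz 8.51 m [-0.58  1.23 -0.1 ]
```

Request:
{"api": "carry_out", "payload": {"motion": "1 -0.5 0.8 -1 0.0095; 1 0 0.8 -0.5 0.0095; 1 0 0.8 0 0.0095; 1 0 0.8 0 0.0095; 1 0 0 0 0; 1 0 0 0 0; 1 0 0 0 0; 1 0 0 0 0"}}

```text
clock: 19.65
tcp_pos: [0.5627, 0.0744, 0.0524]
orientation: [-2.497, -1.905, 0.004]
contact_force: [-5.0, -1.2, -2.3]
grip_width: 0.0128
```

```bash
python3 st.py
```

```text
t 19.65 p [0.5627 0.0744 0.0524] ya -0.267 r 0.0839 ring -0.220 ya-tang -0.000 w 0.0128 Facw 4.48 Frad -2.45 Fz -2.27 m [-0.23  1.06 -0.05]
```

Request:
{"api": "carry_out", "payload": {"motion": "1 -0.3 0.8 0 0.0095; 1 0 0.8 0 0.0095; 1 0 0.8 0 0.0095; 1 0 0.8 0 0.0095; 1 0 0 0 0; 1 0 0 0 0; 1 0 0 0 0; 1 0 0 0 0"}}

```text
clock: 20.65
tcp_pos: [0.5657, 0.0735, 0.0524]
orientation: [-2.532, -1.857, 0.004]
contact_force: [-4.9, -0.4, -2.2]
grip_width: 0.0129
```

```bash
python3 st.py
```

```text
t 20.65 p [0.5657 0.0735 0.0524] ya -0.305 r 0.0839 ring -0.259 ya-tang 0.000 w 0.0129 Facw 4.54 Frad -1.90 Fz -2.19 m [-0.06  1.07  0.02]
```

Request:
{"api": "carry_out", "payload": {"motion": "1 -0.3 0.8 0 0.0095; 1 0 0.8 0 0.0095; 1 0 0.8 0 0.0095; 1 0 0.8 0 0.0095; 1 0 0 0 0; 1 0 0 0 0; 1 0 0 0 0; 1 0 0 0 0"}}

```text
clock: 21.65
tcp_pos: [0.5688, 0.0724, 0.0525]
orientation: [-2.567, -1.809, 0.003]
contact_force: [-5.5, 0.4, -3.0]
grip_width: 0.013
```

```bash
python3 st.py
```

```text
t 21.65 p [0.5688 0.0724 0.0525] ya -0.343 r 0.0838 ring -0.297 ya-tang 0.001 w 0.0130 Facw 5.28 Frad -1.50 Fz -2.97 m [ 0.03  1.09 -0.04]
```

Request:
{"api": "carry_out", "payload": {"motion": "1 -0.2 0.8 0 0.0095; 1 0 0.8 0 0.0095; 1 0 0.8 0 0.0095; 1 0 0.8 0 0.0095; 1 0 0 0 0; 1 0 0 0 0; 1 0 0 0 0; 1 0 0 0 0"}}

```text
clock: 22.65
tcp_pos: [0.5717, 0.0713, 0.0525]
orientation: [-2.601, -1.76, 0.003]
contact_force: [-6.1, 1.0, -2.8]
grip_width: 0.0126
```

```bash
python3 st.py
```

```text
t 22.65 p [0.5717 0.0713 0.0525] ya -0.381 r 0.0838 ring -0.335 ya-tang 0.001 w 0.0126 Facw 6.07 Frad -1.31 Fz -2.82 m [ 0.09  1.06 -0.06]
```

Request:
{"api": "carry_out", "payload": {"motion": "1 -0.2 0.6 0 0.007; 1 0 0.6 0 0.007; 1 0 0.6 0 0.007; 1 0 0.6 0 0.007; 1 0 0 0 0; 1 0 0 0 0; 1 0 0 0 0; 1 0 0 0 0"}}

```text
clock: 23.65
tcp_pos: [0.5739, 0.0703, 0.0525]
orientation: [-2.625, -1.724, 0.003]
contact_force: [-4.5, 1.5, -4.5]
grip_width: 0.0129
```

```bash
python3 st.py
```

```text
t 23.65 p [0.5739 0.0703 0.0525] ya -0.409 r 0.0838 ring -0.364 ya-tang 0.002 w 0.0129 Facw 4.74 Frad -0.47 Fz -4.50 m [0.19 1.02 0.01]
```

Request:
{"api": "carry_out", "payload": {"motion": "1 -0.2 0.8 0 0.0095; 1 0 0.8 0 0.0095; 1 0 0.8 0 0.0095; 1 0 0.8 0 0.0095; 1 0 0 0 0; 1 0 0 0 0; 1 0 0 0 0; 1 0 0 0 0"}}

```text
clock: 24.65
tcp_pos: [0.5768, 0.069, 0.0525]
orientation: [-2.657, -1.674, 0.003]
contact_force: [-5.9, 1.7, -4.2]
grip_width: 0.0132
```

```bash
python3 st.py
```

```text
t 24.65 p [0.5768 0.069  0.0525] ya -0.447 r 0.0838 ring -0.402 ya-tang 0.002 w 0.0132 Facw 6.08 Frad -1.04 Fz -4.15 m [ 0.25  1.   -0.06]
```

Request:
{"api": "carry_out", "payload": {"motion": "1 -0.2 0.7 0 0.0083; 1 0 0.7 0 0.0083; 1 0 0.7 0 0.0083; 1 0 0.7 0 0.0083; 1 0 0 0 0; 1 0 0 0 0; 1 0 0 0 0; 1 0 0 0 0"}}

```text
clock: 25.65
tcp_pos: [0.5792, 0.0678, 0.0525]
orientation: [-2.684, -1.629, 0.003]
contact_force: [-5.7, 1.9, -4.8]
grip_width: 0.0126
```

```bash
python3 st.py
```

```text
t 25.65 p [0.5792 0.0678 0.0525] ya -0.480 r 0.0837 ring -0.433 ya-tang 0.000 w 0.0126 Facw 5.97 Frad -0.96 Fz -4.83 m [ 0.4   1.11 -0.05]
```

Request:
{"api": "carry_out", "payload": {"motion": "1 -0.2 0.8 0 0.0095; 1 0 0.8 0 0.0095; 1 0 0.8 0 0.0095; 1 0 0.8 0 0.0095; 1 0 0 0 0; 1 0 0 0 0; 1 0 0 0 0; 1 0 0 0 0"}}

```text
clock: 26.65
tcp_pos: [0.5816, 0.0664, 0.0524]
orientation: [-2.714, -1.579, 0.003]
contact_force: [-6.6, 2.2, -3.5]
grip_width: 0.0132
```

```bash
python3 st.py
```

```text
t 26.65 p [0.5816 0.0664 0.0524] ya -0.517 r 0.0837 ring -0.466 ya-tang -0.004 w 0.0132 Facw 6.78 Frad -1.32 Fz -3.46 m [ 0.53  1.3  -0.03]
```

Request:
{"api": "carry_out", "payload": {"motion": "1 -0.1 0.5 0 0.006; 1 0 0.5 0 0.006; 1 0 0.6 0 0.007; 1 0 0 0 0; 1 0 0 0 0; 1 0 0 0 0; 1 0 0 0 0; 1 0 0 0 0"}}

```text
clock: 27.65
tcp_pos: [0.5828, 0.0657, 0.0524]
orientation: [-2.728, -1.553, 0.003]
contact_force: [-5.9, 3.1, -2.5]
grip_width: 0.0129
```

```bash
python3 st.py
```

```text
t 27.65 p [0.5828 0.0657 0.0524] ya -0.536 r 0.0837 ring -0.483 ya-tang -0.006 w 0.0129 Facw 6.66 Frad -0.31 Fz -2.53 m [0.63 1.41 0.01]
```

Request:
{"api": "carry_out", "payload": {"motion": "1 -0.1 0.5 0 0.006; 1 0 0.5 0 0.006; 1 0 0.6 0 0.007; 1 0 0 0 0; 1 0 0 0 0; 1 0 0 0 0; 1 0 0 0 0; 1 0 0 0 0"}}

```text
clock: 28.65
tcp_pos: [0.5839, 0.0651, 0.0525]
orientation: [-2.743, -1.527, 0.004]
contact_force: [-7.3, 3.6, -2.0]
grip_width: 0.013
```

```bash
python3 st.py
```

```text
t 28.65 p [0.5839 0.0651 0.0525] ya -0.555 r 0.0837 ring -0.498 ya-tang -0.009 w 0.0130 Facw 8.13 Frad -0.77 Fz -2.03 m [0.68 1.51 0.04]
```

Request:
{"api": "carry_out", "payload": {"motion": "1 0 0.4 0 0.005; 1 0 0.4 0 0.005; 1 0 0.4 0 0.005; 1 0 0 0 0; 1 0 0 0 0; 1 0 0 0 0; 1 0 0 0 0; 1 0 0 0 0"}}

```text
clock: 29.65
tcp_pos: [0.5847, 0.0645, 0.0524]
orientation: [-2.754, -1.507, 0.004]
contact_force: [-7.2, 3.0, -3.1]
grip_width: 0.0127
```

```bash
python3 st.py
```

```text
t 29.65 p [0.5847 0.0645 0.0524] ya -0.570 r 0.0837 ring -0.510 ya-tang -0.012 w 0.0127 Facw 7.71 Frad -1.32 Fz -3.08 m [0.72 1.57 0.03]
```

Request:
{"api": "carry_out", "payload": {"motion": "1 0 0.4 0 0.005; 1 0 0.4 0 0.005; 1 0 0.4 0 0.005; 1 0 0 0 0; 1 0 0 0 0; 1 0 0 0 0; 1 0 0 0 0; 1 0 0 0 0"}}

```text
clock: 30.65
tcp_pos: [0.5856, 0.064, 0.0524]
orientation: [-2.765, -1.486, 0.004]
contact_force: [-7.9, 4.1, -2.0]
grip_width: 0.0126
```

```bash
python3 st.py; python3 -c "
from h import *
grab_frame('top')"; python3 st.py;  python3 -c "
from h import *
grab_frame('top')"; python3 st.py
```

```text
t 30.65 p [0.5856 0.064  0.0524] ya -0.584 r 0.0837 ring -0.523 ya-tang -0.015 w 0.0126 Facw 8.84 Frad -0.81 Fz -1.98 m [0.74 1.63 0.05]
t 30.70 p [0.5856 0.0639 0.0524] ya -0.584 r 0.0836 ring -0.523 ya-tang -0.015 w 0.0130 Facw 8.23 Frad -1.11 Fz -2.01 m [ 0.73  1.69 -0.01]
t 30.75 p [0.5856 0.0639 0.0524] ya -0.584 r 0.0836 ring -0.523 ya-tang -0.015 w 0.0128 Facw 8.10 Frad -2.31 Fz -1.53 m [0.75 1.65 0.05]
```

```bash
python3 - <<'E'
from h import *
o,M=tool(); c=camera_params("wrist"); i=grab_frame("wrist"); cv2.imwrite("pics/w11.png",i[:,:,::-1]); np.savez("w11.npz",**c)
a=cv2.imread("pics/w3.png")[200:350,150:360];b=i[200:350,150:360,::-1]
cv2.imwrite("pics/w11c.png",cv2.resize(np.vstack([a,b]),None,fx=2,fy=2)[:600])
E
python3 st.py
```

```text
t 30.80 p [0.5856 0.064  0.0524] ya -0.584 r 0.0837 ring -0.522 ya-tang -0.015 w 0.0131 Facw 8.46 Frad -1.23 Fz -1.40 m [0.7  1.62 0.01]
```

View pics/w11c.png

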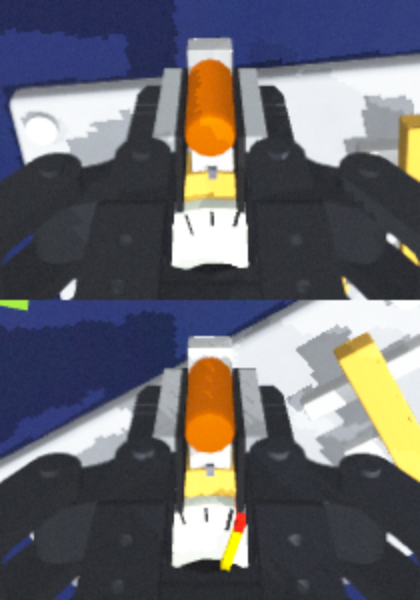

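View pics/w11.png

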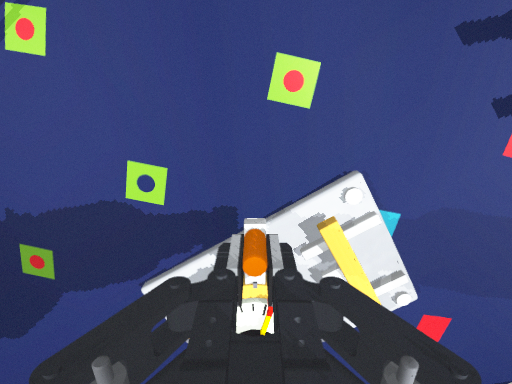

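Request:
{"api": "carry_out", "payload": {"motion": "1 0 0.4 0 0.004; 1 0 0.4 0 0.004; 1 0 0.4 0 0.004; 1 0 0 0 0; 1 0 0 0 0; 1 0 0 0 0; 1 0 0 0 0; 1 0 0 0 0"}}

```text
clock: 31.8
tcp_pos: [0.5864, 0.0634, 0.0524]
orientation: [-2.773, -1.47, 0.005]
contact_force: [-8.6, 4.2, -2.0]
grip_width: 0.0127
```

```bash
python3 st.py; python3 -c "
from h import *
grab_frame('top')"; python3 st.py;  python3 -c "
from h import *
grab_frame('top')"; python3 st.py
```

```text
t 31.80 p [0.5864 0.0634 0.0524] ya -0.596 r 0.0837 ring -0.534 ya-tang -0.015 w 0.0127 Facw 9.45 Frad -1.23 Fz -1.99 m [ 0.75  1.78 -0.01]
t 31.85 p [0.5864 0.0634 0.0524] ya -0.596 r 0.0836 ring -0.534 ya-tang -0.015 w 0.0130 Facw 9.26 Frad -1.64 Fz -1.89 m [0.75 1.83 0.09]
t 31.90 p [0.5864 0.0634 0.0524] ya -0.596 r 0.0837 ring -0.534 ya-tang -0.015 w 0.0130 Facw 9.47 Frad -2.23 Fz -1.37 m [0.78 1.82 0.09]
```

Request:
{"api": "carry_out", "payload": {"motion": "1 0 0.4 0 0.004; 1 0 0.4 0 0.004; 1 0 0.4 0 0.004; 1 0 0 0 0; 1 0 0 0 0; 1 0 0 0 0; 1 0 0 0 0; 1 0 0 0 0"}}

```text
clock: 32.9
tcp_pos: [0.5872, 0.0629, 0.0524]
orientation: [-2.782, -1.453, 0.005]
contact_force: [-8.8, 3.9, -1.1]
grip_width: 0.0129
```

```bash
python3 st.py; python3 -c "
from h import *
grab_frame('top')"; python3 st.py;  python3 -c "
from h import *
grab_frame('top')"; python3 st.py
```

```text
t 32.90 p [0.5872 0.0629 0.0524] ya -0.608 r 0.0836 ring -0.545 ya-tang -0.016 w 0.0129 Facw 9.48 Frad -1.73 Fz -1.09 m [0.87 1.94 0.07]
t 32.95 p [0.5872 0.0629 0.0524] ya -0.608 r 0.0836 ring -0.545 ya-tang -0.016 w 0.0129 Facw 8.79 Frad -1.64 Fz -0.05 m [0.8  1.91 0.04]
t 33.00 p [0.5872 0.0628 0.0524] ya -0.608 r 0.0836 ring -0.545 ya-tang -0.016 w 0.0129 Facw 8.77 Frad -2.31 Fz -1.29 m [0.84 1.99 0.07]
```

Request:
{"api": "carry_out", "payload": {"motion": "1 0 0.4 0 0.004; 1 0 0.4 0 0.004; 1 0 0.4 0 0.004; 1 0 0 0 0; 1 0 0 0 0; 1 0 0 0 0; 1 0 0 0 0; 1 0 0 0 0"}}

```text
clock: 34.0
tcp_pos: [0.5879, 0.0623, 0.0524]
orientation: [-2.79, -1.436, 0.006]
contact_force: [-9.2, 4.5, 0.5]
grip_width: 0.0129
```

```bash
for i in 1 2 3 4; do python3 st.py; python3 -c "
from h import *
grab_frame('top')"; done; python3 st.py
```

```text
t 34.00 p [0.5879 0.0623 0.0524] ya -0.620 r 0.0836 ring -0.556 ya-tang -0.016 w 0.0129 Facw 10.10 Frad -1.54 Fz 0.53 m [0.91 2.06 0.12]
t 34.05 p [0.5879 0.0624 0.0524] ya -0.620 r 0.0836 ring -0.556 ya-tang -0.017 w 0.0131 Facw 10.40 Frad -1.24 Fz -0.73 m [0.86 2.08 0.01]
t 34.10 p [0.5879 0.0624 0.0524] ya -0.620 r 0.0836 ring -0.556 ya-tang -0.017 w 0.0132 Facw 10.43 Frad -2.40 Fz -0.12 m [0.82 2.07 0.03]
t 34.15 p [0.5879 0.0624 0.0524] ya -0.620 r 0.0836 ring -0.556 ya-tang -0.017 w 0.0128 Facw 10.51 Frad -1.66 Fz -0.34 m [0.9  2.02 0.04]
t 34.20 p [0.5879 0.0623 0.0524] ya -0.620 r 0.0836 ring -0.556 ya-tang -0.017 w 0.0130 Facw 10.76 Frad -1.59 Fz -0.08 m [0.83 2.1  0.09]
```

Request:
{"api": "carry_out", "payload": {"motion": "1 0 0.3 0 0.003; 1 0 0.3 0 0.003; 1 0 0.2 0 0.002; 1 0 0 0 0; 1 0 0 0 0; 1 0 0 0 0; 1 0 0 0 0; 1 0 0 0 0"}}

```text
clock: 35.2
tcp_pos: [0.5884, 0.062, 0.0524]
orientation: [-2.796, -1.425, 0.006]
contact_force: [-10.3, 4.7, -0.2]
grip_width: 0.0129
```

```bash
for i in 1 2 3 4; do python3 st.py; python3 -c "
from h import *
grab_frame('top')"; done; python3 st.py
```

```text
t 35.20 p [0.5884 0.062  0.0524] ya -0.628 r 0.0836 ring -0.563 ya-tang -0.017 w 0.0129 Facw 11.08 Frad -2.06 Fz -0.22 m [0.89 2.17 0.04]
t 35.25 p [0.5884 0.062  0.0524] ya -0.628 r 0.0836 ring -0.563 ya-tang -0.017 w 0.0129 Facw 10.32 Frad -2.03 Fz 0.33 m [0.88 2.15 0.03]
t 35.30 p [0.5884 0.062  0.0524] ya -0.628 r 0.0836 ring -0.564 ya-tang -0.017 w 0.0128 Facw 11.46 Frad -2.03 Fz 0.17 m [0.95 2.14 0.08]
t 35.35 p [0.5884 0.062  0.0524] ya -0.628 r 0.0836 ring -0.564 ya-tang -0.017 w 0.0131 Facw 10.77 Frad -2.74 Fz 0.06 m [0.9  2.11 0.08]
t 35.40 p [0.5885 0.062  0.0524] ya -0.628 r 0.0836 ring -0.564 ya-tang -0.017 w 0.0130 Facw 10.65 Frad -2.45 Fz 0.05 m [0.92 2.18 0.01]
```

Request:
{"api": "carry_out", "payload": {"motion": "0.8 0 0 0 0; 0.6 0 0 0 0; 0.5 0 0 0 0; 0.5 0 0 0 0; 0.5 0 0 -5 0; 0.5 0 0 -25 0; 0.5 0 0 -30 0; 0.5 0 0 -20 0"}}

```text
clock: 36.4
tcp_pos: [0.5921, 0.0599, 0.1349]
orientation: [2.8, 1.423, 0.003]
contact_force: [-0.2, 0.4, -0.8]
grip_width: 0.0425
```

```bash
python3 st.py
python3 - <<'E'
from h import *
c=camera_params("wrist"); i=grab_frame("wrist"); cv2.imwrite("pics/w12.png",i[:,:,::-1]); np.savez("w12.npz",**c)
E
```

```text
t 36.40 p [0.5921 0.0599 0.1349] ya -0.630 r 0.0841 ring -0.614 ya-tang 0.031 w 0.0425 Facw 0.38 Frad 0.18 Fz -0.81 m [-0.   -0.01  0.02]
```

View pics/w12.png

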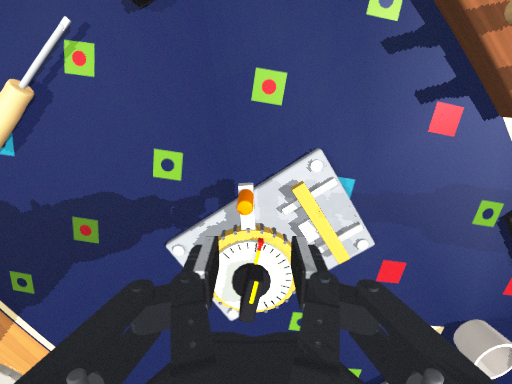

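Run:
```python
from h import *
i=cv2.imread("pics/w12.png")[175:325,180:330]; cv2.imwrite("pics/w12c.png",cv2.resize(i,None,fx=4,fy=4,interpolation=cv2.INTER_CUBIC))
```

```text
(no output)
```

View pics/w12c.png

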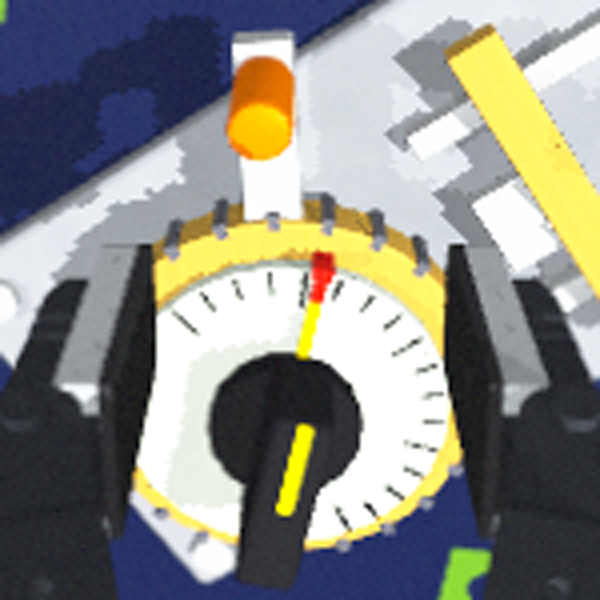

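Run:
```python
from h import *
c=dict(np.load("w12.npz"))
g=lambda u,v,z:on_plane(c,(180+(u+.5)/4-.5,175+(v+.5)/4-.5),z)[:2]
s=np.array([.5405,-.0065]); h=g(260,130,.076); d=h-s; print(h,np.hypot(*d),np.arctan2(d[1],d[0])+.047-np.pi/2)
p=g(314,302,.054);m=g(317,300,.054);print(p-s,np.linalg.norm(p-m),np.linalg.norm(p-s))
o,M=tool(); print((np.r_[h,.0]-o['tcp_pos'])@M)
```

```text
[0.58693398 0.06570246] 0.08584468549735119 -0.5245149530298276
[0.02468921 0.02322652] 0.0008832816464496649 0.03389732276455821
[ 0.00017522 -0.00896691  0.1371287 ]
```

Request:
{"api": "carry_out", "payload": {"motion": "0.5 0 0 -20 0; 0.5 0 0 -30 0; 0.5 0 0 -30 0; 0.5 0 0 -20 0; 0.5 0 0 0 0; 0.5 0 0 0 0; 0.5 0 0 0 0; 0.5 0 0 0 0"}}

```text
clock: 37.45
tcp_pos: [0.591, 0.0597, 0.2322]
orientation: [-2.8, -1.423, 0.002]
contact_force: [-0.4, -0.3, -0.2]
grip_width: 0.0426
```

```bash
python3 - <<'E'
from h import *
i=grab_frame("wrist"); t=grab_frame("top"); cv2.imwrite("pics/end.png",np.hstack([i[:,:,::-1],t[:,:,::-1]])[:, :1024]);
cv2.imwrite("pics/end.png",cv2.resize(cv2.imread("pics/end.png"),(800,300)))
cv2.imwrite("pics/endw.png",cv2.resize(i[150:300,170:340,::-1],None,fx=4,fy=4,interpolation=cv2.INTER_CUBIC))
E
python3 st.py
```

```text
t 37.55 p [0.5912 0.0598 0.2326] ya -0.630 r 0.0835 ring -0.607 ya-tang 0.023 w 0.0431 Facw -0.84 Frad -0.84 Fz -0.05 m [ 0.   -0.04  0.02]
```

View pics/end.png

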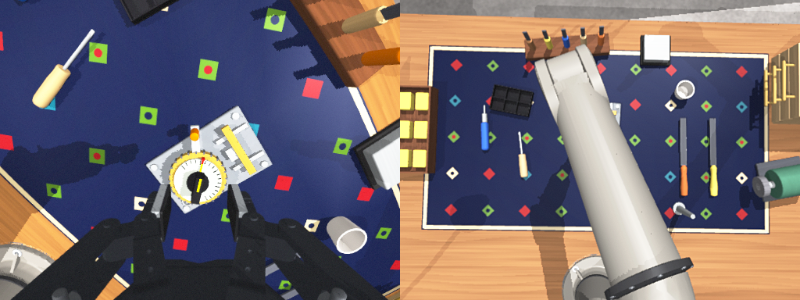

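View pics/endw.png

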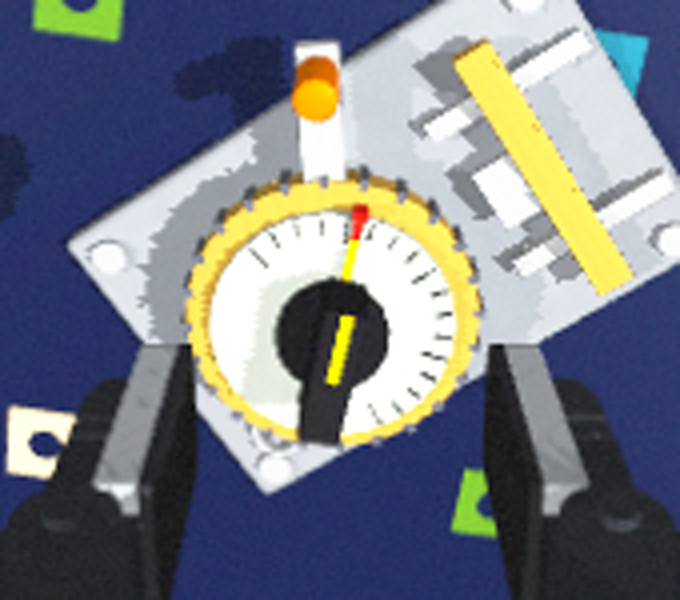

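The pointer meets the red mark, the ring blank is still in its corner, the other tools are in place, and the gripper is clear.

```bash
python3 -c "
from bench import r
print(r.hand_in())"
```

```text
the job is handed in; nothing more can be done
None
```

The jig is reset to the red mark, and I handed the job in at about 37.5 s; the hand-in gives no verdict.

- **Slackening:** I turned the lock ring back about 0.63 rad by the orange handle, with the pointer still where it started.
- **Setting the knob:** I turned the knob about 0.78 rad anticlockwise. In the wrist pictures after letting go of the knob and after tightening, the pointer tip is within about 1 mm of the mark's tip.
- **Tightening:** I turned the ring back clockwise in small steps. It ran at about 4 to 6 N when slack. The bite was felt from about -0.47 rad, and I stopped at about 10.9 N on the handle (9 to 12 N is firmly tight).
- **Final checks:** The last pictures show the gripper clear, the contact force near zero, and the other things on the bench where they were, as far as the arm lets the top camera see.

Two things did not agree well:

- **Slower force rise:** After the bite, the force climbed only about 0.6 to 1 N per mm of measured tool travel, not the 2 to 3 N per mm stated.
- **Spring-back:** The ring sprang back about 0.04 rad when I let go, to about -0.52 rad by camera (good to about 0.02 rad).

I did not push the ring again after letting go, so the tightness that remains is judged only from the force held before that.

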